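Draw the orange cassette tray from the warming bin and switch the plate on

TASK

Slide the steel tray with the orange cassettes out of the crowded bin at the back of the warming station and leave it squarely inside the black outline on the plate, without lifting it off the plate; the other things stay in the bin and on the table where they are. Once the tray rests in the outline, throw the red isolator handle over to its on end.

Things in the scene. Friction and masses are not known exactly. Their poses are not given: they have to be found in the camera images.
- station: Warming station, fixed: flat steel plate, x -180 to +200, y +-210 mm, its top 40 mm above the origin (on its underside). Its back part, x 0 to +180 mm, is a bin whose floor is the plate: grey walls 6 mm thick, 45 mm high above the plate, at the back and both sides (inner faces x = +180, y = +-195 mm), open at the front (x = 0). x points away from the robot, y to the left.
- spot: Black outline 156 (x) x 112 (y) mm painted on the front part of the plate, fixed, no height to speak of. Origin: its centre, on the plate's top; axes parallel to the station's.
- tray: The target: open steel tray with orange cassettes, 120 (x) x 76 (y) x 32 mm high, walls and floor 3 mm, about 0.28 kg, long side along the station's x. Origin: centre of its underside. Its middle is an empty open-topped pocket 60 (x) x 70 (y) mm, centred on the origin, between cross walls 29 mm high; the cassettes before and behind it are fixed, up to 35 mm high.
- blue_tray: Bystander in the bin: the same steel tray with blue cassettes. Origin: centre of its underside.
- green_tray: Bystander in the bin: a white plastic tray of the same shape with green cassettes. Origin: centre of its underside.
- wax_jar: Bystander in the bin: upright amber jar, 68 mm in diameter, 75 mm high. Origin: centre of its underside.
- scraper: Bystander in the bin: scraper with a yellow handle and a steel blade, 170 x 18 x 14 mm, lying along the back wall. Origin: near its middle, underside.
- isolator (a joint): Red isolator handle: 0 rad at the off end, leaning to the -x side of its base; 1.1 rad at the on end, leaning as far to the +x side (away from the robot). It is upright at 0.55 and falls by its own weight to the nearer end.
- isolator_tip (a point): Centre of the round end of the red handle (20 mm thick; its lower half is a 12 mm steel rod), 90 mm from the hinge.
- isolator_base: Grey isolator housing, fixed on the table at one side of the station, 100 (x) x 60 (y) x 36 mm high. Origin: centre of its underside. The handle's hinge axis lies along y, 45 mm above the origin, between two steel cheeks up to 56 mm high. A green dot marks the on end (+x), a white dot the off end (-x).
- can: Bystander: upright metal can, 66 mm in diameter, 100 mm high, on the other side of the station. Origin: centre of its underside.
- mug: Bystander: blue mug, 80 mm in diameter, 90 mm high, at the table's left. Origin: centre of its underside.
- slide_box: Bystander: blue box with a white lid, 102 x 87 x 34 mm, at the table's right. Origin: centre of its underside.
- brush: Bystander: brush 180 mm long lying at the table's left. Origin: on its axis, underside.

How it is judged:
By the outcome, as a careful person would: the job done as asked, in the order asked, and still so for the second after the job is handed in, with the robot touching nothing.
It also fails if it takes over 43 s, if anything falls off the work surface, if the arm or the gripper's body presses on something with over 40 N, if the wrist force passes 120 N, or if a joint passes its speed limit or range.

ROBOT

A 7-joint arm with a two-finger parallel gripper is mounted at the origin on the work surface. World frame = base frame: x ahead of the robot, y to its left, z up, the work surface at z = 0. Lengths are in m, angles in rad, forces in N, time in s.
With the tool pointing down it reaches from about 0.4 to 0.9 m from the base axis. Payload 5.5 kg.
Tool frame: the origin (TCP) lies on the front face of the gripper's body, between the roots of the fingers; the fingertips stand 73 mm ahead of it and the grasp point (between the pads) lies 54 mm ahead of it; z points along the fingers, y is the line along which they close (so a half turn about z gives the same grasp; the last joint's range is limited). The gripper opens to 85 mm and grips with 20 to 120 N. Pads are 22 mm wide; open, the fingers measure 114 mm over their backs; the gripper's body (76 mm by 85 mm) begins 54 mm behind the grasp point. The pads swing forward as they close: fully open they stand 13 mm farther back than shut.
Start: joints at [-1.028, 0.501, -0.427, 1.55, 0.221, 1.138, -0.21], TCP at [0.179, 0.625, 0.304] pointing down, gripper open.
Joint ranges: [-2.88, 2.88], [-0.31, 2.03], [-1.54, 1.56], [0.2, 2.42], [-1.41, 4.55], [0.19, 2.02], [-2.57, 2.57]. Speed limits (rad/s): [2.57, 2.57, 3.14, 3.14, 3.14, 3.14, 3.14].

INTERFACE

Orientations are given as a rotation vector (axis times angle).
In Python, from rig import ctrl, viewer, order gives the robot as it stands.
- The arm moves only by the tool move_arm, never from a script. Its arguments are lists of equal length, an entry for each row: "fingers": the opening, from 0 (shut) to 1 (fully open); "translation": the shift along the tool's x, y, z as a fraction of full scale, a list of three; "yaw": the turn about the tool's z as a fraction of full scale. A call has 1 to 12 rows; each row is the pose to reach, as a shift and turn from the pose commanded when the call began, along the tool's axes at that moment; what a row does not reach only later rows make up. Full scale, the value 1, is 40 cm for a shift and 45 degrees for a turn. A row lasts 1/10 s, in which the tool goes at most 50 mm and 8.59 degrees, less where a joint would pass 70% of its speed; a pose out of reach is approached as far as the arm can. A call with a number of a shift or a turn outside -1 to 1 is refused whole. A call with a gripper value outside its range is refused whole. The fingers move at their own pace and stop on an object; "force" is the grip in N (left out, the last holds). Time passes only in rows, so rows that repeat a pose let the fingers close. It gives the time, the measured TCP pose, the force, the opening and the grip force at its end, in the units of the state.
- ctrl.read_state(): the state, without advancing time (a new reading comes with each control period).
- viewer.get_image(name): name is "scene" or "top"; returns (picture, depth): 384x512x3 uint8, blue, green, red; 384x512 float32, m along the optical axis (not along the pixel's ray), 0 where there is no reading.
- viewer.get_calibration(name): a dict with "fx", "fy", "cx", "cy" (pixels), "extrinsics" (4x4, takes a point from camera to world coordinates). Camera axes: x right, y down, z forward; pixel columns grow to the right and rows downward; lengths in m; the calibration is good to about 2 mm. A picture is of the moment at which its call begins. get_calibration takes no time and is no camera call.
- order.sign_off(): hands the job in; it is judged then, once.
The state is a dict: "t": time; "joint_positions": joint angles; "joint_velocities": joint speeds; "joint_efforts": joint torques, N m; "ee_pos": TCP position; "ee_rot": TCP orientation; "contact_force": force on the tool from outside, world axes, zero at the start; "moment": the same for the moment, N m; "grip_width": finger opening in m; "grasp_force": force on a finger pad.
Only numpy, scipy, OpenCV 4.12 (cv2) and the standard library are available. Lean on these libraries where they do the work, as an engineer would, in place of code of your own. Each camera call takes 0.05 s, during which the arm holds its last target. There are 200 camera calls.

## Working session

There is one attempt and no reset: what is moved stays moved. The work goes in short steps, Python scripts to look and compute and a tool call to move; the robot and the scene stay as the last step left them, time stands still between calls to the robot, and variables do not carry over. Pictures are saved under pics/ and viewed, at most 10 in all, crops included, and the job is handed in when it is done.

Besides the shell and the picture viewer there is one more tool, called after "Request:" in YAML: its name, and indented under it one key for each argument. move_arm: Moves the arm, as the interface text tells. Shift numbers are shares of 40 cm and turn numbers shares of 45 degrees, none past 1 either way. Its arguments: {"type":"object","properties":{"fingers":{"type":"array"},"translation":{"type":"array"},"yaw":{"type":"array"},"force":{"type":"number"}},"required":["fingers","translation","yaw"]}

```bash
mkdir -p pics; ls
cat > h.py <<'E'
import numpy as np, cv2
from rig import ctrl, viewer, order
from scipy.spatial.transform import Rotation as R
def grab(n,f=None):
    im,d=viewer.get_image(n)
    if f: cv2.imwrite('pics/'+f,im)
    return im,d
def ray(n,u,v,z):
    c=viewer.get_calibration(n);E=np.array(c['extrinsics'])
    r=E[:3,:3]@np.array([(u-c['cx'])/c['fx'],(v-c['cy'])/c['fy'],1.]);o=E[:3,3]
    return o+r*(z-o[2])/r[2]
def cloud(n,d):
    c=viewer.get_calibration(n);E=np.array(c['extrinsics'])
    v,u=np.mgrid[:d.shape[0],:d.shape[1]]
    P=np.stack([(u-c['cx'])/c['fx']*d,(v-c['cy'])/c['fy']*d,d],-1)
    return P@E[:3,:3].T+E[:3,3]
E
python3 - <<'E'
from h import *
for n in('scene','top'):
    im,d=grab(n,n+'0.png'); np.save(n+'0.npy',d)
    c=viewer.get_calibration(n); print(n,c)
print(ctrl.read_state())
E
```

```text
pics
scene {'fx': 439.41861650389626, 'fy': 439.41861650389626, 'cx': 254.5703222242321, 'cy': 194.7435681089779, 'extrinsics': array([[ 0.74610278,  0.48036358, -0.46106559,  1.25087381],
       [ 0.66568572, -0.52370386,  0.53159834, -0.82366133],
       [ 0.01389865, -0.70355178, -0.71050807,  1.19989678],
       [ 0.        ,  0.        ,  0.        ,  1.        ]])}
top {'fx': 411.52652064438126, 'fy': 411.52652064438126, 'cx': 261.1670840826468, 'cy': 197.1547295574475, 'extrinsics': array([[-2.92492792e-03, -9.97372698e-01,  7.23819428e-02,
         4.45151170e-01],
       [-9.99774019e-01,  1.39252067e-03, -2.12125397e-02,
        -1.96529332e-03],
       [ 2.10560146e-02, -7.24276310e-02, -9.97151384e-01,
         1.41316033e+00],
       [ 0.00000000e+00,  0.00000000e+00,  0.00000000e+00,
         1.00000000e+00]])}
{'t': 0.1, 'joint_positions': array([-1.02778102,  0.5017766 , -0.42683223,  1.55131897,  0.22080315,
        1.13830365, -0.21029431]), 'joint_velocities': array([-0.00170113, -0.00200352,  0.0014418 , -0.00165403, -0.00193706,
        0.000803  , -0.00065399]), 'joint_efforts': array([-1.10160367e-02, -5.70806229e+01, -5.83837822e+00, -2.81746316e+01,
        1.05411827e-02,  5.38379158e-03, -3.27734392e-05]), 'ee_pos': array([0.17941047, 0.62424304, 0.30296204]), 'ee_rot': array([-4.37943798e-01, -3.11059248e+00,  2.70261224e-03]), 'contact_force': array([ 0.98500997, -0.64855986,  0.30599732]), 'moment': array([-0.02760705,  0.00647425, -0.00464067]), 'grasp_force': 0.0, 'grip_width': 0.08555023948847715}
```

View pics/top0.png

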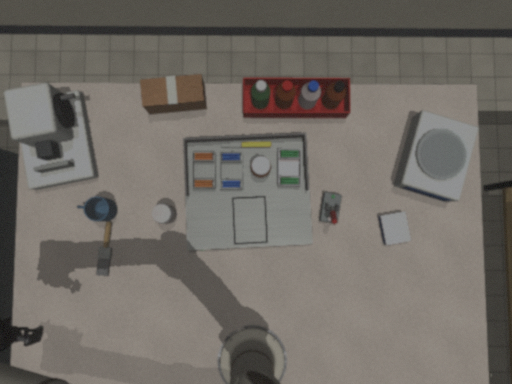

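View pics/scene0.png

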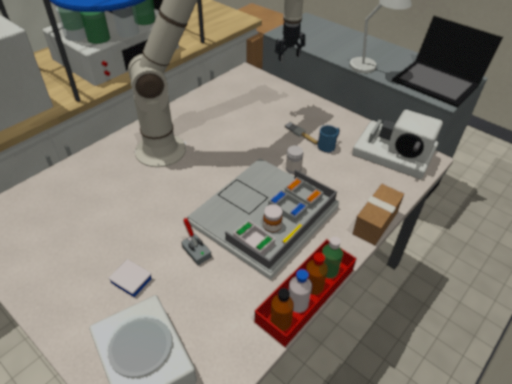

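The top view shows the bin at columns 185-308 and rows 135-195. The orange tray is at (204,170), the outline at (250,220) and the isolator at (331,208). Next I'll measure these on an enlarged crop.

Run:
```python
from h import *
im=cv2.imread('pics/top0.png'); d=np.load('top0.npy'); P=cloud('top',d)
c=im[125:255,175:350]; cv2.imwrite('pics/crop.png',cv2.resize(c,None,fx=4.5,fy=4.5,interpolation=cv2.INTER_CUBIC))
hsv=cv2.cvtColor(im,cv2.COLOR_BGR2HSV)
def comps(lo,hi,z,name):
    m=cv2.inRange(hsv,lo,hi); m[:125]=0;m[255:]=0;m[:,:175]=0;m[:,350:]=0
    n,l,s,ce=cv2.connectedComponentsWithStats(m)
    for i in range(1,n):
        if s[i,4]>12: print(name,s[i],ce[i].round(1),ray('top',*ce[i],z).round(4), 'depthz',np.median(P[l==i][:,2]).round(3))
comps((5,120,100),(18,255,255),.075,'orange')
comps((105,120,60),(125,255,255),.075,'blue')
comps((45,100,50),(85,255,255),.075,'green')
comps((0,120,60),(4,255,255),.12,'red')
comps((20,120,60),(32,255,255),.05,'yellow')
# outline
g=cv2.cvtColor(im,cv2.COLOR_BGR2GRAY)
roi=(g[192:248,225:275]<90).astype(np.uint8)
ys,xs=np.nonzero(roi); r=cv2.minAreaRect(np.c_[xs+225,ys+192].astype(np.float32));print(r)
for p in cv2.boxPoints(r): print(p,ray('top',*p,.04).round(4))
print(ray('top',*r[0],.04))
# isolator
m=(P[...,2]>.02)&(P[...,1]<-.2)&(P[...,1]>-.33)&(P[...,0]>.3)&(P[...,0]<.55)
print(P[m].min(0),P[m].max(0),m.sum())
```

```text
orange [195 154  17   5  83] [203.2 156. ] [0.6778 0.1591 0.075 ] depthz 0.073
orange [195 181  17   5  83] [203. 183.] [0.5887 0.1591 0.075 ] depthz 0.075
blue [223 154  16   6  68] [230.3 156.4] [0.6765 0.0704 0.075 ] depthz 0.073
blue [224 181  15   6  63] [230.8 183.5] [0.587  0.0684 0.075 ] depthz 0.073
green [282 152   6   3  13] [284.8 153.1] [ 0.6876 -0.1085  0.075 ] depthz 0.074
red [332 215   5   8  22] [333.7 219.4] [ 0.4685 -0.2579  0.12  ] depthz 0.128
yellow [243 142  27   5  95] [256.7 143.7] [ 0.7237 -0.0165  0.05  ] depthz 0.055
((249.25909423828125, 219.4400634765625), (46.28089141845703, 33.010215759277344), 87.27368927001953)
[231.672   197.11087] [0.5451 0.0674 0.04  ]
[264.64484 195.54074] [ 0.5502 -0.0428  0.04  ]
[266.8462  241.76926] [ 0.3962 -0.0496  0.04  ]
[233.87335 243.33939] [0.3915 0.0598 0.04  ]
[0.47045165 0.00871704 0.04      ]
[ 0.39141708 -0.30122297  0.02060829] [ 0.54903065 -0.20044911  0.13502591] 509
```

View pics/crop.png

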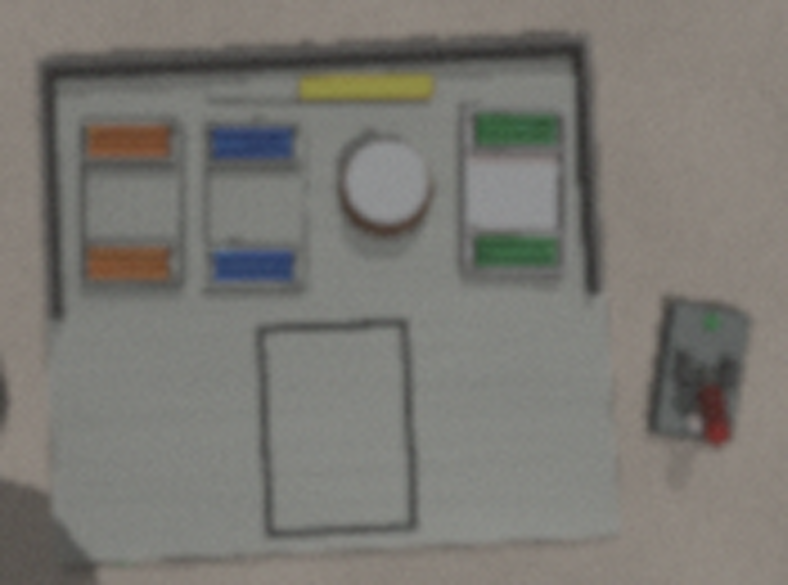

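The crop shows the tray at (82-182, 120-290) and the outline at (258-415, 322-535), both in crop pixels. The isolator base's corners are near (667,297), (750,315), (735,440) and (650,432), with the red tip at (716,430). The station is turned a couple of degrees. I'll refine the tray, wall and isolator poses next.

Run:
```python
from h import *
f=lambda a,b,z:ray('top',175+(a+.5)/4.5-.5,125+(b+.5)/4.5-.5,z)[:2].round(4)
print('tray L/R/T/B',f(83,205,.072),f(182,205,.072),f(132,121,.072),f(132,290,.072))
print('pocket corners',[f(*p,.07) for p in((84,163),(181,163),(84,241),(181,241))])
print('blue left',f(207,205,.072),'wall inner L',f(58,205,.085),f(64,315,.085), f(54,80,.085),'wall out bottoms',f(50,318,.04))
print('right wall',f(577,80,.085),f(592,290,.085))
print('plate front',f(70,570,.04),f(618,538,.04))
b=[f(*p,.036) for p in((667,297),(750,315),(735,440),(650,432))];print('iso',b,np.mean(b,0))
print('dots',f(711,322,.037),f(697,424,.037))
ims=cv2.imread('pics/scene0.png');h=cv2.cvtColor(ims,cv2.COLOR_BGR2HSV);d=np.load('scene0.npy');P=cloud('scene',d)
for nm,lo,hi,z in(('orange',(5,120,100),(18,255,255),.075),('red',(0,120,60),(4,255,255),.122),('green',(45,100,50),(85,255,255),.075)):
    n,l,s,c=cv2.connectedComponentsWithStats(cv2.inRange(h,lo,hi))
    for i in range(1,n):
        if s[i,4]>15 and 160<c[i][0]<350 and 150<c[i][1]<270:print(nm,s[i],ray('scene',*c[i],z).round(4),np.median(P[l==i],0).round(4))
s=ctrl.read_state();print(s['t'],R.from_rotvec(s['ee_rot']).as_matrix().round(3))
```

```text
tray L/R/T/B [0.6314 0.1922] [0.6314 0.1203] [0.6931 0.1571] [0.5693 0.1562]
pocket corners [array([0.6625, 0.192 ]), array([0.6625, 0.1214]), array([0.6053, 0.1915]), array([0.6052, 0.1211])]
blue left [0.6314 0.1022] wall inner L [0.6296 0.2082] [0.5501 0.2032] [0.7207 0.212 ] wall out bottoms [0.5515 0.2204]
right wall [ 0.7212 -0.1672] [ 0.5677 -0.1765]
plate front [0.3659 0.2039] [ 0.3878 -0.1997]
iso [array([ 0.5669, -0.2392]), array([ 0.5533, -0.3014]), array([ 0.4599, -0.2886]), array([ 0.466 , -0.2251])] [ 0.511525 -0.263575]
dots [ 0.548  -0.2718] [ 0.4719 -0.2602]
orange [288 179  13  11  72] [0.5907 0.1587 0.075 ] [0.5904 0.157  0.0756]
orange [307 190  13  12  79] [0.6793 0.1592 0.075 ] [0.6794 0.1588 0.075 ]
orange [264 217   9   6  20] [ 0.6338 -0.0433  0.075 ] [ 0.6436 -0.0544  0.0912]
orange [308 262  13  15 124] [ 0.8717 -0.1018  0.075 ] [ 0.887  -0.1295  0.1171]
red [184 218   9  18  78] [ 0.4895 -0.2687  0.122 ] [ 0.4809 -0.2628  0.1101]
red [298 240  31  29 219] [ 0.8633 -0.0872  0.122 ] [ 0.832  -0.0993  0.0708]
green [237 223  14  11  70] [ 0.5994 -0.1247  0.075 ] [ 0.5993 -0.1245  0.075 ]
green [257 237  14  12  67] [ 0.6882 -0.1249  0.075 ] [ 0.6883 -0.1249  0.075 ]
green [323 246  19  31 348] [ 0.8933 -0.0325  0.075 ] [ 0.9026 -0.0462  0.1065]
0.1 [[-0.961  0.276 -0.001]
 [ 0.276  0.961 -0.002]
 [ 0.    -0.002 -1.   ]]
```

Request:
move_arm:
  fingers: [0.3,0.3,0.3,0.3,0.3,0.3,0.3,0.3]
  translation:
    - [-0.1,-0.06,0]
    - [-0.2,-0.12,0]
    - [-0.3,-0.18,0]
    - [-0.4,-0.24,0]
    - [-0.5,-0.3,0]
    - [-0.6,-0.35,0]
    - [-0.7,-0.4,0]
    - [-0.7,-0.4,0]
  yaw: [-0.06,-0.12,-0.18,-0.24,-0.3,-0.355,-0.355,-0.355]
  force: 20

```text
t: 0.9
ee_pos: [0.4107, 0.387, 0.3031]
ee_rot: [0.02, 3.139, -0.007]
contact_force: [-0.6, -1.7, 0.2]
grip_width: 0.0258
grasp_force: 0.0
```

Request:
move_arm:
  fingers: [0.3,0.3,0.3,0.3,0.3,0.3,0.3,0.3,0.3,0.3]
  translation:
    - [-0.08,-0.08,0]
    - [-0.16,-0.16,0]
    - [-0.24,-0.24,0]
    - [-0.32,-0.32,0]
    - [-0.4,-0.4,0.02]
    - [-0.48,-0.48,0.1]
    - [-0.54,-0.54,0.18]
    - [-0.562,-0.565,0.25]
    - [-0.562,-0.565,0.26]
    - [-0.562,-0.565,0.26]
  yaw: [-0.02,-0.02,-0.02,-0.02,-0.02,-0.02,-0.02,-0.02,-0.02,-0.02]

```text
t: 1.9
ee_pos: [0.6277, 0.1682, 0.1986]
ee_rot: [0.024, -3.138, -0.001]
contact_force: [-0.1, 0.4, -0.2]
grip_width: 0.0255
grasp_force: 0.0
```

Run:
```python
from h import *
im,d=grab('scene'); c=im[110:290,180:360]; cv2.imwrite('pics/s1.png',cv2.resize(c,None,fx=3,fy=3,interpolation=cv2.INTER_CUBIC))
s=ctrl.read_state();print(s['ee_pos'],R.from_rotvec(s['ee_rot']).as_matrix().round(4))
```

```text
[0.62818922 0.16955558 0.2003096 ] [[-9.999e-01 -1.670e-02 -8.000e-04]
 [-1.670e-02  9.999e-01  1.500e-03]
 [ 8.000e-04  1.500e-03 -1.000e+00]]
```

View pics/s1.png

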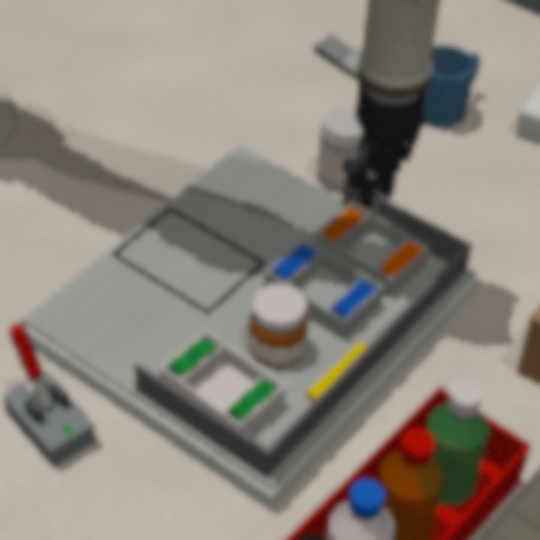

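The gripper is above the tray pocket, about 11 mm off to the left. I'll correct that before descending.

Request:
move_arm:
  fingers: [0.3,0.3,0.3]
  translation:
    - [-0.0125,-0.0265,0]
    - [-0.0125,-0.0265,0]
    - [-0.0125,-0.0265,0]
  yaw: [0,0,0]

```text
t: 2.25
ee_pos: [0.6347, 0.1569, 0.2014]
ee_rot: [-0.023, 3.139, 0.0]
contact_force: [-1.2, 0.0, -0.3]
grip_width: 0.0258
grasp_force: 0.0
```

Request:
move_arm:
  fingers: [0.3,0.3,0.3,0.3,0.3,0.3]
  translation:
    - [0,0,0.05]
    - [0,0,0.1]
    - [0,0,0.14]
    - [0,0,0.17]
    - [0,0,0.19]
    - [0,0,0.19]
  yaw: [0,0,0,0,0,0]

```text
t: 2.85
ee_pos: [0.6335, 0.1568, 0.1227]
ee_rot: [0.023, -3.14, 0.001]
contact_force: [-1.2, 0.5, 0.3]
grip_width: 0.0254
grasp_force: 0.0
```

Request:
move_arm:
  fingers: [0.36,0.42,0.47,0.52,0.52,0.52]
  translation:
    - [0,0,0]
    - [0,0,0]
    - [0,0,0]
    - [0,0,0]
    - [0,0,0]
    - [0,0,0]
  yaw: [0,0,0,0,0,0]

```text
t: 3.45
ee_pos: [0.6345, 0.1573, 0.1245]
ee_rot: [-0.023, 3.14, 0.001]
contact_force: [-0.1, 1.6, 3.1]
grip_width: 0.0432
grasp_force: 20.4
```

Request:
move_arm:
  fingers: [0.52,0.52,0.52,0.52,0.52,0.52,0.52,0.52,0.52,0.52,0.52,0.52]
  translation:
    - [0.02,-0.001,0]
    - [0.05,-0.002,0]
    - [0.09,-0.003,0]
    - [0.13,-0.005,0]
    - [0.17,-0.006,0]
    - [0.21,-0.008,0]
    - [0.25,-0.009,0]
    - [0.3,-0.011,0]
    - [0.35,-0.013,0]
    - [0.4,-0.015,0]
    - [0.4275,-0.016,0]
    - [0.4275,-0.016,0]
  yaw: [0,0,0,0,0,0,0,0,0,0,0,0]

```text
t: 4.65
ee_pos: [0.4614, 0.1477, 0.1244]
ee_rot: [0.024, -3.14, 0.002]
contact_force: [-4.8, -1.0, 12.9]
grip_width: 0.0436
grasp_force: 22.7
```

Run:
```python
from h import *
s=ctrl.read_state();print(s['ee_pos'],s['contact_force'],s['grasp_force'],R.from_rotvec(s['ee_rot']).as_matrix().round(4)[:,0])
im,d=grab('scene');h=cv2.cvtColor(im,cv2.COLOR_BGR2HSV)
n,l,st,c=cv2.connectedComponentsWithStats(cv2.inRange(h,(5,120,100),(18,255,255)))
for i in range(1,n):
    if st[i,4]>15 and 160<c[i][0]<350 and 120<c[i][1]<240:print(st[i],ray('scene',*c[i],.075).round(4))
```

```text
[0.46135034 0.14767497 0.12440401] [-4.79271699 -0.99896549 12.93848617] 22.672242412047297 [-0.9999 -0.0152  0.0017]
[268 171  13  10  69] [0.5067 0.1454 0.075 ]
[264 217  11   6  28] [ 0.637  -0.0427  0.075 ]
```

Request:
move_arm:
  fingers: [0.52,0.52,0.52,0.52,0.52,0.52,0.52,0.52,0.52,0.52,0.52]
  translation:
    - [-0.001,-0.02,0]
    - [-0.002,-0.05,0]
    - [-0.004,-0.09,0]
    - [-0.006,-0.13,0]
    - [-0.008,-0.17,0]
    - [-0.01,-0.21,0]
    - [-0.012,-0.25,0]
    - [-0.014,-0.29,0]
    - [-0.016,-0.33,0]
    - [-0.017,-0.35,0]
    - [-0.017,-0.35,0]
  yaw: [0,0,-0.01,-0.02,-0.03,-0.04,-0.047,-0.047,-0.047,-0.047,-0.047]

```text
t: 5.8
ee_pos: [0.4726, 0.0067, 0.1244]
ee_rot: [-0.078, 3.14, -0.001]
contact_force: [0.8, -2.2, 7.2]
grip_width: 0.0433
grasp_force: 22.6
```

Request:
move_arm:
  fingers: [0.48,0.42,0.3,0.25,0.2,0.2,0.1,0,0,0]
  translation:
    - [0,0,0]
    - [0,0,0]
    - [0,0,0]
    - [0,0,0]
    - [0,0,-0.04]
    - [0,0,-0.12]
    - [0,-0.1,-0.23]
    - [0.05,-0.2,-0.24]
    - [0.1,-0.3,-0.24]
    - [0.1,-0.3,-0.24]
  yaw: [0,0,0,0,0,0,0,0,0,0]

```text
t: 6.8
ee_pos: [0.4355, -0.12, 0.2201]
ee_rot: [0.066, -3.139, 0.005]
contact_force: [0.8, 0.7, -0.6]
grip_width: 0.0004
grasp_force: 0.0
```

Run:
```python
from h import *
im,d=grab('top','top2.png');P=cloud('top',d)
c=im[125:255,175:350]; cv2.imwrite('pics/crop2.png',cv2.resize(c,None,fx=4.5,fy=4.5,interpolation=cv2.INTER_CUBIC))
for n in('top','scene'):
    if n=='scene': im,d=grab(n)
    h=cv2.cvtColor(im,cv2.COLOR_BGR2HSV)
    k,l,st,ce=cv2.connectedComponentsWithStats(cv2.inRange(h,(5,120,100),(18,255,255)))
    for i in range(1,k):
        if st[i,4]>15:
            p=ray(n,*ce[i],.075)
            if .35<p[0]<.6 and abs(p[1])<.1:print(n,st[i],p.round(4))
s=ctrl.read_state();print(s['t'],s['ee_pos'],s['contact_force'],R.from_rotvec(s['ee_rot']).as_matrix().round(4)[:,0])
```

```text
top [242 203  16   6  78] [0.5165 0.0088 0.075 ]
top [243 231  10   5  44] [0.4261 0.0156 0.075 ]
scene [227 180  14  11  77] [0.4291 0.002  0.075 ]
scene [246 190  13  13  82] [0.5176 0.0073 0.075 ]
6.9 [ 0.43772238 -0.11489666  0.21985863] [ 0.38397306  0.93006525 -0.95367941] [-9.988e-01 -4.830e-02  3.000e-04]
```

View pics/crop2.png

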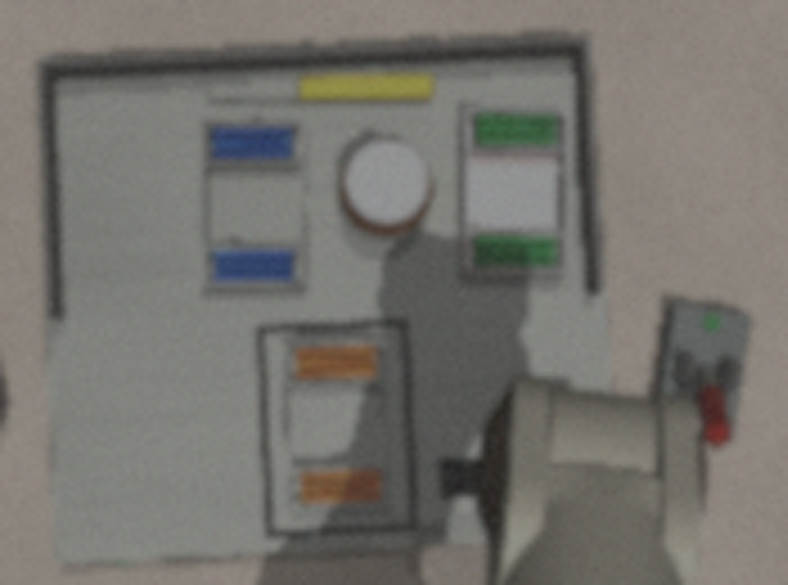

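The tray sits inside the outline, about 3-4 mm off centre and parallel to it, and nothing else has moved. The handle leans to the off side with its tip at crop (716,432). Next I'll position the closed fingers behind it.

Request:
move_arm:
  fingers: [0,0,0,0,0,0,0,0]
  translation:
    - [0.02,-0.1,0]
    - [0.04,-0.2,0]
    - [0.048,-0.3,0]
    - [0.048,-0.34,0]
    - [0.048,-0.34,0]
    - [0.048,-0.34,0.07]
    - [0.048,-0.34,0.1425]
    - [0.048,-0.34,0.1425]
  yaw: [0,0,0,0,0,0,0,0]

```text
t: 7.7
ee_pos: [0.4247, -0.2466, 0.1596]
ee_rot: [0.087, -3.134, -0.008]
contact_force: [-0.8, 0.8, -0.3]
grip_width: 0.0002
grasp_force: 0.0
```

Request:
move_arm:
  fingers: [0,0,0,0,0,0,0,0,0,0]
  translation:
    - [-0.025,-0.01,0]
    - [-0.05,-0.018,0]
    - [-0.075,-0.025,0]
    - [-0.1,-0.03,0]
    - [-0.125,-0.036,0]
    - [-0.15,-0.042,0]
    - [-0.175,-0.048,0]
    - [-0.205,-0.0525,0]
    - [-0.205,-0.0525,0]
    - [-0.205,-0.0525,0]
  yaw: [0,0,0,0,0,0,0,0,0,0]

```text
t: 8.7
ee_pos: [0.5094, -0.2671, 0.1627]
ee_rot: [0.082, -3.14, -0.0]
contact_force: [-0.3, 0.6, -0.5]
grip_width: 0.0001
grasp_force: 0.0
```

Retreat back and up, then look.

Request:
move_arm:
  fingers: [0,0,0,0,0,0,0,0]
  translation:
    - [0.05,0,0]
    - [0.1,0,-0.03]
    - [0.15,0,-0.12]
    - [0.2,0,-0.24]
    - [0.2,0,-0.35]
    - [0.2,-0.1,-0.4]
    - [0.2,-0.2,-0.4]
    - [0.2,-0.2,-0.4]
  yaw: [0,0,0,0,0,0,0,0]

```text
t: 9.5
ee_pos: [0.4316, -0.3575, 0.3241]
ee_rot: [-0.069, 3.14, -0.008]
contact_force: [-1.0, -0.3, -1.0]
grip_width: 0.0005
grasp_force: 0.0
```

Run:
```python
from h import *
im,d=grab('scene'); c=im[130:290,150:350]; cv2.imwrite('pics/s3.png',cv2.resize(c,None,fx=3.5,fy=3.5,interpolation=cv2.INTER_CUBIC))
t,_=grab('top'); cv2.imwrite('pics/t3.png',cv2.resize(t[125:255,175:350],None,fx=4.5,fy=4.5,interpolation=cv2.INTER_CUBIC))
```

```text
(no output)
```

View pics/s3.png

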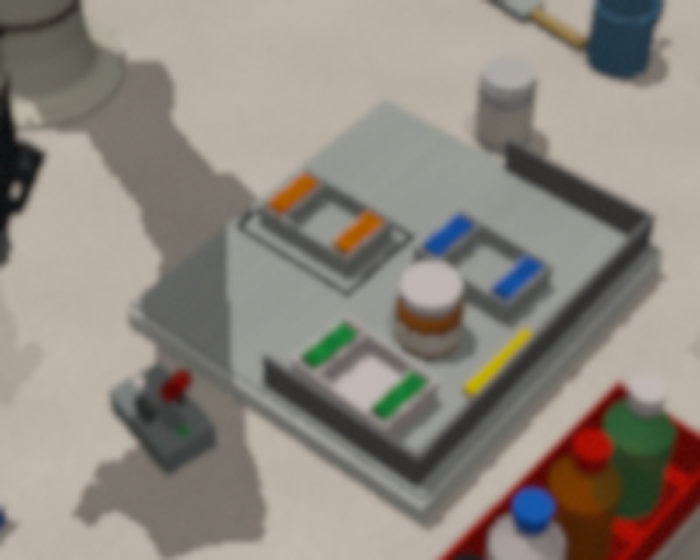

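View pics/t3.png

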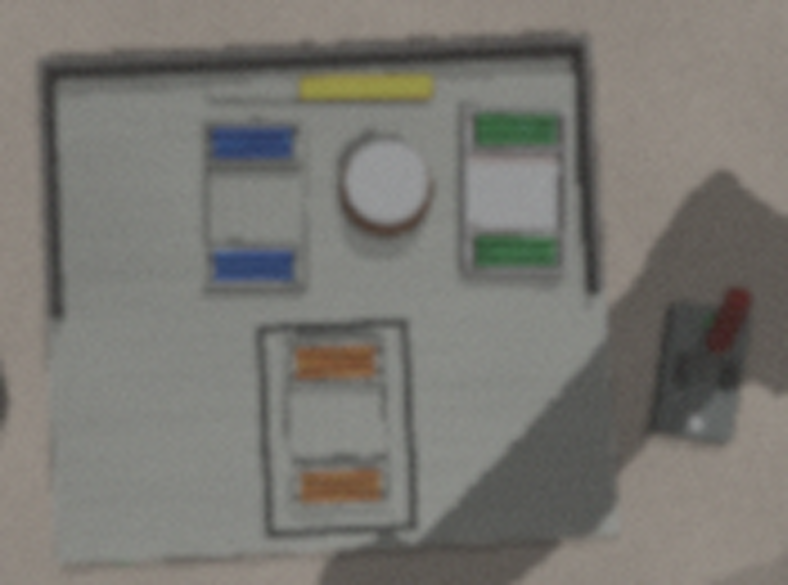

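The handle now leans over the green dot, with its tip at top crop (738,297). The tray is squarely inside the outline and everything else is where it was, so I'll hand in.

```bash
python3 -c "from rig import order; print(order.sign_off())"
```

```text
the job is handed in; nothing more can be done
None
```

I slid the orange tray out of the bin, left it squarely inside the outline (about 3–5 mm off centre), then threw the isolator handle to on. The last pictures show the other things unmoved, and the job was handed in at about 10 s.

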